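Zero a height gauge and check the wear of a sharpening stone in its tub

ROBOT

A 6-joint arm with a two-finger parallel gripper is mounted at the origin on the work surface. World frame = base frame: x ahead of the robot, y to its left, z up, the work surface at z = 0. Lengths are in m, angles in rad, forces in N, time in s.
With the tool pointing down it reaches from about 0.25 to 0.775 m from the base axis. Payload 4 kg.
Tool frame: the origin (TCP) lies at the very end of the fingers, on their centre line; the grasp point (between the pads) lies 19 mm behind it; z points along the fingers, y is the line along which they close (so a half turn about z gives the same grasp; the last joint's range is limited). The gripper opens to 94 mm and grips with 3 to 60 N. Pads are 16 mm wide; open, the fingers measure 119 mm over their backs; the gripper's body (75 mm by 177 mm) begins 78 mm behind the grasp point.
Start: joints at [1.214, 0.087, 1.371, -0, 1.684, -0.103], TCP at [0.138, 0.532, 0.206] pointing down, gripper open.
Joint ranges: [-3.1, 3.1], [-0.76, 2.03], [0.27, 2.55], [-1.08, 4.22], [0.17, 2.65], [-2.57, 2.57]. Speed limits (rad/s): [2.79, 2.79, 3.14, 3.14, 3.14, 3.14].

INTERFACE

Orientations are given as [roll, pitch, yaw] about the fixed x, y, z axes, in that order (R = Rz(yaw) Ry(pitch) Rx(roll)).
In Python, from bench import robot gives the robot as it stands. The module is installed in compiled form; this text tells all that it offers.
- The arm moves only by the tool move_arm, never from a script. Its argument "deltas" is one flat list of numbers, 7 for each row, row after row: the turn, a rotation vector about the tool's x, y, z in rad, then the shift along the tool's x, y, z in cm, then the closure, from -1 (fully open) to 1 (shut). A call has 1 to 8 rows; each row is the pose to reach, as a shift and turn from the pose commanded when the call began, along the tool's axes at that moment; what a row does not reach only later rows make up. A row lasts 1/10 s, in which the tool goes at most 50 mm and 8.59 degrees, less where a joint would pass 70% of its speed; a pose out of reach is approached as far as the arm can. A call with a gripper value outside its range is refused whole. The fingers move at their own pace and stop on an object; the grip force is fixed at half the most. Time passes only in rows, so rows that repeat a pose let the fingers close. It gives the time, the measured TCP pose, the force, the opening and the grip force at its end, in the units of the state.
- robot.get_obs(): the state, without advancing time (a new reading comes with each control period).
- robot.snapshot(name): name is "side" or "top" or "wrist"; returns a dict with "image" (400x640x3 uint8, red, green, blue), "depth" (400x640 float32, m along the optical axis (not along the pixel's ray), 0 where there is no reading), "fov_y" (degrees; the focal length in pixels is half the picture's height over the tangent of half this angle, whatever the lens; pixels are square), "cx", "cy" (the principal point, pixels), "origin" and "orientation" of the camera in the world; the wrist camera has in their place "T_tool_cam" (4x4, takes a point from camera to tool coordinates, whose origin is the TCP and whose axes are the flange's). Camera axes: x right, y up, looking along -z (the intrinsics and any distortion apply to the point x, -y, -z); pixel columns grow to the right and rows downward; lengths in m; the calibration is good to about 2 mm. A picture is of the moment at which its call begins: read the wrist's pose just before it.
- robot.close_job(): hands the job in; it is judged then, once.
The state is a dict: "time": time; "joint_positions": joint angles; "qvel": joint speeds; "joint_torque": joint torques, N m; "tool_pos": TCP position; "ee_rot": TCP orientation; "wrist_force": force on the tool from outside, world axes, zero at the start; "wrist_torque": the same for the moment, N m; "width": finger opening in m; "finger_force": force on a finger pad.
Only numpy, scipy, OpenCV 4.12 (cv2) and the standard library are available. Lean on these libraries where they do the work, as an engineer would, in place of code of your own. Each camera call takes 0.05 s, during which the arm holds its last target. There are 200 camera calls.

TASK

First take the round wooden lid off the steel soaking tub and lay it flat on the bare counter; then zero-check the height gauge by standing it, let go, in the middle of the marble slab. After that take the gauge again and lower it into the tub astride the big sharpening stone, so that its sprung foot rests near the middle of the stone and reads the stone's thickness, and leave it standing there. Set things down without dropping them, and leave the other things on the counter alone.

Things in the scene. Friction and masses are not known exactly. Their poses are not given: they have to be found in the camera images.
- tub: Fixed open stainless steel tub, 200 (its x) x 90 (its y) x 110 mm high, walls and floor 4 mm, inside 192 x 82 mm. With the gauge in it astride the stone (gauge y along tub y) fingers have room only on the gauge's x faces. Origin: centre of its underside, on the counter; z up. Tub, stand and slab swap places and turn from start to start.
- stone: Grey sharpening stone, 120 (x) x 40 (y) x 24 mm thick, loose and flat on the tub's floor with its long side along the tub's, hidden under the lid at the start. Origin: centre of its underside.
- lid: Loose round wooden lid lying across the tub's rim: disc 150 mm diameter, 12 mm thick, with an upright round knob 24 mm diameter from 12 to 46 mm above the underside. Origin: centre of the underside; z up through the knob. About 0.18 kg.
- stand: Fixed light wooden gauge stand: base 64 (x) x 90 (y) x 8 mm thick; two upright boards 10 mm thick, 80 wide in y, reaching 108 mm above the counter, inner faces at x = +-22.5 mm; open at both y ends. The gauge stands between the boards on the base; fingers have room only at the ends (y) of its bar. Origin: centre of the underside.
- gauge: Loose bridge-shaped height gauge, 98 mm tall, 0.5 kg. Two legs at y = +-29.5 mm (7 mm thick in y, 30 in x; lowest 8 mm: 40 in x), 52 mm clear between them up to 58 mm; black handle bar on top, 66 (y) x 30 (x) mm, 80 to 98 mm up. The foot's rod rises 8 mm plus the reading above the bar. Origin: middle of the legs' underside; z up. In the stand its y is along the stand's y.
- foot (a joint): The gauge's sprung foot (steel disc 18 mm diameter on a vertical rod), in metres: its underside's height above the legs' underside, so the reading is the height of what the gauge stands astride. 0 = flush with the legs (gauge on a flat surface), -0.006 = hanging free in the air, up to 0.040; pushed down by a spring of 1 to 3 N, less than the gauge's weight.
- foot_tip (a point): Centre of the underside of the gauge's foot.
- slab: Fixed marble slab, 170 (x) x 150 (y) x 15 mm thick, lying on the counter. Origin: centre of the underside.
- teacup: White teacup, 76 mm rim diameter, 65 mm high, standing. Bystander. Origin: centre of the underside.
- bowl: Blue plastic bowl, 140 mm rim diameter, 60 mm high. Bystander. Origin: centre of the underside.
- sauce_bottle: Brown glass bottle, 56 mm diameter, 140 mm high. Bystander. Origin: centre of the underside.
- small_stone: Small spare sharpening stone, 90 (x) x 30 (y) x 16 mm, on the counter. Bystander. Origin: centre of the underside.
- lunch_box: Stainless lunch box with clip-down lid, 114 (x) x 128 (y) x 60 mm. Bystander. Origin: centre of the underside.
- skimmer: Steel mesh skimmer lying on the counter, dish 110 mm diameter centred on the origin, handle 290 mm towards its -x, 20 mm high. Bystander.

How it is judged:
By the outcome, as a careful person would: the job done as asked, in the order asked, and still so for the second after the job is handed in, with the robot touching nothing.
It also fails if it takes over 72 s, if anything falls off the work surface, if the arm or the gripper's body presses on something with over 40 N, if the wrist force passes 120 N, or if a joint passes its speed limit or range.

## Working session

There is one attempt and no reset: what is moved stays moved. The work goes in short steps, Python scripts to look and compute and a tool call to move; the robot and the scene stay as the last step left them, time stands still between calls to the robot, and variables do not carry over. Pictures are saved under pics/ and viewed, at most 10 in all, crops included, and the job is handed in when it is done.

Besides the shell and the picture viewer there is one more tool, called after "Request:" as name(argument=value, ...) on one line, values as JSON. move_arm: Moves the arm, as the interface text tells. Its arguments: {"type":"object","properties":{"deltas":{"type":"array","items":{"type":"number"}}},"required":["deltas"]}

```bash
mkdir -p pics; cat > h.py <<'E'
import numpy as np, cv2
from bench import robot
from scipy.spatial.transform import Rotation as R
def snap(n):
    o=robot.get_obs(); s=robot.snapshot(n)
    if n=="wrist":
        T=np.eye(4);T[:3,:3]=R.from_euler('xyz',o['ee_rot']).as_matrix();T[:3,3]=o['tool_pos']
        s['M']=T@s['T_tool_cam']
    else:
        M=np.eye(4);q=np.array(s['orientation'])
        M[:3,:3]=q if q.shape==(3,3) else R.from_euler('xyz',q).as_matrix()
        M[:3,3]=s['origin'];s['M']=M
    s['f']=200/np.tan(np.radians(s['fov_y'])/2)
    return s
def pts(s):
    d=s['depth'];v,u=np.mgrid[:400,:640]
    c=np.stack([(u-s['cx'])/s['f']*d,-(v-s['cy'])/s['f']*d,-d],-1)
    p=c@s['M'][:3,:3].T+s['M'][:3,3];p[d==0]=np.nan
    return p
def ray(s,u,v,z):
    c=np.array([(u-s['cx'])/s['f'],-(v-s['cy'])/s['f'],-1]);w=s['M'][:3,:3]@c;o=s['M'][:3,3]
    return o+w*(z-o[2])/w[2]
def save(s,n): cv2.imwrite('pics/'+n,s['image'][...,::-1])
E
python3 - <<'E'
from h import *
print(robot.get_obs())
for n in("top","side"):
    s=snap(n);save(s,n+'1.png');print({k:v for k,v in s.items() if k not in('image','depth')})
    np.savez(n+'1.npz',p=pts(s),im=s['image'])
E
```

```text
{'time': 0.0, 'joint_positions': array([ 1.21389840e+00,  8.79115716e-02,  1.37222336e+00, -3.06250786e-05,
        1.68362319e+00, -1.03094740e-01]), 'qvel': array([ 0.00018764,  0.00231479, -0.00094343,  0.00027592, -0.00027366,
       -0.00010232]), 'joint_torque': array([-2.28926720e-04, -3.40177917e+01, -3.02431226e+01,  7.18499604e-02,
        3.28727940e-02, -1.55641137e-04]), 'tool_pos': array([0.13791603, 0.53185722, 0.20434361]), 'ee_rot': array([-3.13943556e+00, -1.92575952e-04,  2.88778584e+00]), 'wrist_force': array([-0.23996976,  0.30541653,  0.7451038 ]), 'wrist_torque': array([ 0.01372692,  0.0928944 , -0.0063252 ]), 'finger_force': 0.0, 'width': 0.09448499456151907}
{'fov_y': 43.37787195613027, 'cx': 315.6947521460352, 'cy': 194.48502818413445, 'origin': array([0.49824395, 0.10019481, 1.63678684]), 'orientation': array([ 5.34698773e-02, -8.38674184e-04, -1.56106736e+00]), 'M': array([[ 9.72880916e-03,  9.98523132e-01, -5.34500206e-02,
         4.98243952e-01],
       [-9.99952322e-01,  9.75972873e-03,  3.17485267e-04,
         1.00194811e-01],
       [ 8.38674085e-04,  5.34443835e-02,  9.98570475e-01,
         1.63678684e+00],
       [ 0.00000000e+00,  0.00000000e+00,  0.00000000e+00,
         1.00000000e+00]]), 'f': np.float64(502.8604394262609)}
{'fov_y': 54.04966971040143, 'cx': 317.37050073663056, 'cy': 207.04429388598024, 'origin': array([ 0.05442501, -0.79276428,  1.10716026]), 'orientation': array([ 0.81008126, -0.00946869, -0.53870202]), 'M': array([[ 0.85833682,  0.3478107 , -0.37720766,  0.05442501],
       [-0.51299927,  0.59531646, -0.6184093 , -0.79276428],
       [ 0.00946855,  0.72431073,  0.68940867,  1.10716026],
       [ 0.        ,  0.        ,  0.        ,  1.        ]]), 'f': np.float64(392.10185257539297)}
```

View pics/top1.png

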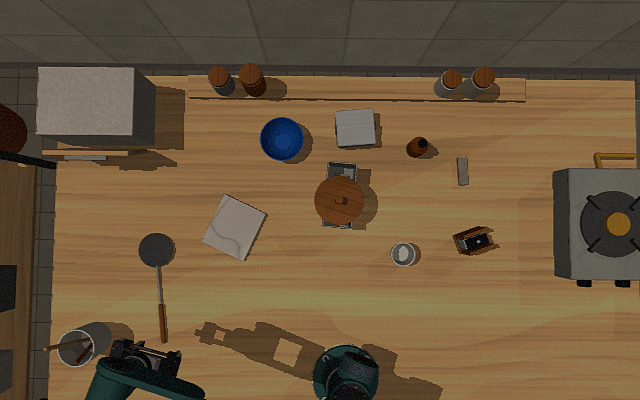

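View pics/side1.png

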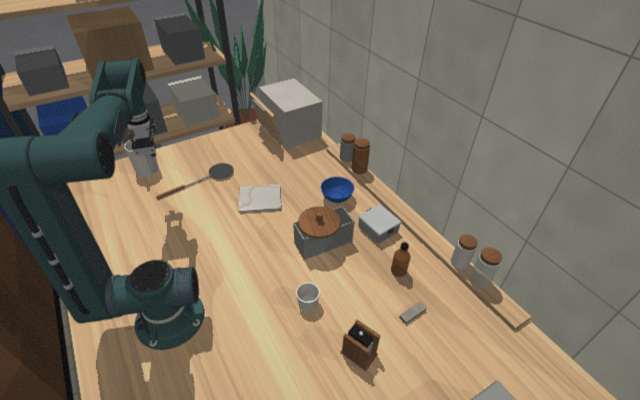

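The top view shows the lidded tub at (340,198), the slab at (235,228), and the stand with the gauge at (475,241). The side view shows the same layout. The teacup is at (404,254), near the stand. Next I'll measure these from depth.

```bash
python3 - <<'E'
from h import *
for n in("top","side"):
    d=np.load(n+'1.npz');p=d['p'];im=d['im'].astype(int);X,Y,Z=p[...,0],p[...,1],p[...,2]
    def rect(name,c,r,z0,z1,extra=True):
        m=(np.hypot(X-c[0],Y-c[1])<r)&(Z>z0)&(Z<z1)&extra
        q=p[m]
        if len(q)<5: print(n,name,len(q));return
        (cx,cy),wh,a=cv2.minAreaRect((q[:,:2]*1000).astype(np.float32))
        print(n,name,len(q),'rect',np.round([cx,cy,*wh,a],1),'mean',np.round(q.mean(0)*1000,1),'zmed',round(float(np.median(q[:,2]))*1000,1))
    rect('counter',(.3,.15),.05,-.05,.05)
    rect('slab',(.385,.34),.13,.009,.025)
    rect('lid',(.49,.03),.11,.113,.135)
    rect('knob',(.49,.03),.08,.145,.17)
    rect('tubrim',(.49,.03),.16,.098,.113)
    rect('stand all',(.36,-.39),.1,.085,.125)
    dark=(im.max(-1)<60)
    rect('bar',(.36,-.39),.1,.085,.125,dark)
    red=(im[...,0]-im[...,2]>25)
    rect('boards',(.36,-.39),.1,.085,.125,red)
    rect('rodtop',(.36,-.39),.1,.1065,.13,~red)
    rect('cup',(.32,-.18),.08,.03,.09)
    for nm,c,r in(('bowl',(.68,.2),.1),('box',(.71,-.02),.11),('bottle',(.65,-.23),.06),('small',(.57,-.36),.07),('skim',(.33,.55),.08)): rect(nm,c,r,.008,.2)
E
```

```text
top counter 757 rect [299.5 150.8  97.8  97.1   1.1] mean [299.8 150.2   0.8] zmed 0.6
top slab 1608 rect [392.2 345.5 242.6 239.6  15.7] mean [447.8 361.4  16. ] zmed 15.9
top lid 1368 rect [540.7  32.4 148.4 118.6  85.6] mean [545.2  31.4 122.8] zmed 122.9
top knob 40 rect [5.605e+02 3.220e+01 1.500e+01 2.090e+01 2.000e-01] mean [561.2  31.9 156.4] zmed 156.3
top tubrim 59 rect [562.6  29.8  89.1 163.2  85.4] mean [528.   23.3 108.8] zmed 109.9
top stand all 344 rect [ 436.3 -397.9   48.8   79.8   20.1] mean [ 433.5 -391.8  105.9] zmed 106.8
top bar 245 rect [ 439.  -392.6   43.5   74.7   24. ] mean [ 438.2 -388.5  105.1] zmed 106.0
top boards 103 rect [ 418.5 -404.4   10.8   79.8   20.3] mean [ 418.4 -403.   107. ] zmed 107.9
top rodtop 112 rect [ 439.2 -391.1   36.3   65.8   13. ] mean [ 441.7 -388.7  110. ] zmed 109.4
top cup 100 rect [ 377.1 -174.6   29.3   69.6    7. ] mean [ 376.2 -181.7   55.2] zmed 58.6
top bowl 713 rect [678.3 204.7 198.4 185.6  25.8] mean [725.7 207.4  27.9] zmed 22.8
top box 1527 rect [712.9 -14.3 208.4 209.8  31. ] mean [729.8 -10.6  65.7] zmed 61.1
top
[... 929 characters left out ...]
00.7   58.3   79.3   20.2] mean [ 419.7 -405.3  100.9] zmed 104.1
side rodtop 90 rect [ 442.  -402.2   33.1   79.4   12.3] mean [ 440.4 -395.1  108.6] zmed 107.7
side cup 132 rect [ 377.2 -177.1   29.8   69.9    1.8] mean [ 376.5 -181.6   51.3] zmed 53.2
side bowl 253 rect [729.4 206.9 134.2  82.7  83.1] mean [728.7 212.   38. ] zmed 39.5
side box 1377 rect [711.6 -13.8 137.8 218.9  79.5] mean [710.6 -18.5  62.8] zmed 59.3
side bottle 15 rect [ 708.2 -228.4    3.4   15.7    3.4] mean [ 708.8 -226.8   57.8] zmed 54.1
side small 50 rect [ 628.7 -379.9   30.5   16.6   89.3] mean [ 627.5 -379.8   15.1] zmed 15.3
side skim 96 rect [341.  598.4  56.9 147.2  75.9] mean [358.8 589.2  11.6] zmed 11.5
```

```bash
python3 - <<'E'
import cv2
a=cv2.imread('pics/top1.png')
b=cv2.resize(a[155:240,295:390],None,fx=4,fy=4);c=cv2.resize(a[215:270,435:515],None,fx=5,fy=5)
import numpy as np
o=np.zeros((345,790,3),np.uint8);o[:340,:380]=b;o[:275,390:790]=c
cv2.imwrite('pics/crop.png',o)
E
```

```text
(no output)
```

View pics/crop.png

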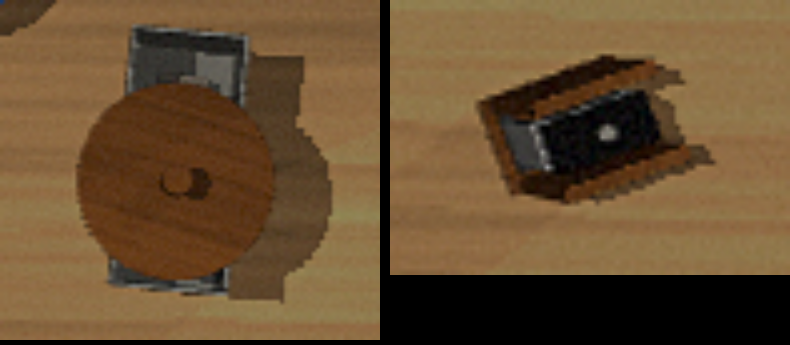

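The crop shows the lid knob at about (180,182) in the left panel, with the stone in the tub beneath it. The right panel shows the gauge bar between the boards, with the rod end at (608,132). First the lid.

```bash
cat >> h.py <<'E'
def go(x,y,z,yaw):
    o=robot.get_obs();C=R.from_euler('xyz',o['ee_rot']);T=R.from_euler('xyz',[np.pi,0,yaw])
    sh=C.inv().apply(np.array([x,y,z])-o['tool_pos'])*100;rv=(C.inv()*T).as_rotvec()
    print('turn',np.round(rv,3),'shift cm',np.round(sh,2))
def ob():
    o=robot.get_obs();print(round(o['time'],2),np.round(o['tool_pos'],4),np.round(o['ee_rot'],4),np.round(o['joint_positions'],2),'F',np.round(o['wrist_force'],1),'w',round(o['width'],4),round(o['finger_force'],1))
E
python3 -c "
from h import *
go(.5605,.030,.25,1.62)"
```

```text
turn [-2.000e-03  1.000e-03  1.268e+00] shift cm [-53.5  -37.98  -4.49]
```

Request:
move_arm(deltas=[0,0,0.3,-10,-7,-4.5,-1,0,0,1.268,-53.5,-38,-4.5,-1,0,0,1.268,-53.5,-38,-4.5,-1,0,0,1.268,-53.5,-38,-4.5,-1,0,0,1.268,-53.5,-38,-4.5,-1,0,0,1.268,-53.5,-38,-4.5,-1,0,0,1.268,-53.5,-38,-4.5,-1,0,0,1.268,-53.5,-38,-4.5,-1])

```text
time: 0.9
tool_pos: [0.3942, 0.2272, 0.2384]
ee_rot: [-3.141, -0.0, 1.682]
wrist_force: [0.3, -0.2, 0.1]
width: 0.0939
finger_force: 0.0
```

```bash
python3 -c "
from h import *
ob();go(.5605,.030,.25,1.62)"
```

```text
0.9 [0.3942 0.2272 0.2384] [-3.1414e+00 -2.0000e-04  1.6817e+00] [ 0.4  -0.13  1.52  0.    1.75  0.29] F [ 0.3 -0.2  0.1] w 0.0939 0.0
turn [-0.    -0.     0.062] shift cm [-21.44  14.35  -1.16]
```

Request:
move_arm(deltas=[0,0,0.04,-19,13,-1.2,-1,0,0,0.04,-19,13,-1.2,-1,0,0,0.04,-19,13,-1.2,-1,0,0,0.04,-19,13,-1.2,-1,0,0,0.04,-19,13,-1.2,-1,0,0,0.04,-19,13,-1.2,-1,0,0,0.04,-19,13,-1.2,-1])

```text
time: 1.6
tool_pos: [0.5445, 0.0553, 0.2498]
ee_rot: [-3.14, -0.001, 1.647]
wrist_force: [-1.1, 0.1, -0.5]
width: 0.0941
finger_force: 0.0
```

```bash
python3 - <<'E'
from h import *
ob();s=snap('wrist');p=pts(s)
im=s['image'].astype(int)
k=(p[...,2]>.143)&(p[...,2]<.17);print('knob',k.sum(),np.nanmean(p[k],0),np.nanmin(p[k],0),np.nanmax(p[k],0))
k=(p[...,2]>.115)&(p[...,2]<.13);print('lid',k.sum(),np.nanmin(p[k],0),np.nanmax(p[k],0),np.nanmedian(p[k][:,2]))
go(.5605,.030,.13,1.62)
save(s,'w1.png')
E
```

```text
1.6 [0.5445 0.0553 0.2498] [-3.1395e+00 -9.0000e-04  1.6466e+00] [-0.    0.08  1.29  0.    1.77 -0.08] F [-1.1  0.1 -0.5] w 0.0941 0.0
knob 495 [0.56346551 0.03301836 0.15436222] [0.55243724 0.0203997  0.14304126] [0.57518732 0.04308379 0.15800145]
lid 13634 [ 0.49020065 -0.04371424  0.11511105] [0.63912143 0.10559661 0.12967566] 0.12163191347893104
turn [-0.001 -0.001  0.028] shift cm [-2.73  1.44 12.01]
```

View pics/w1.png

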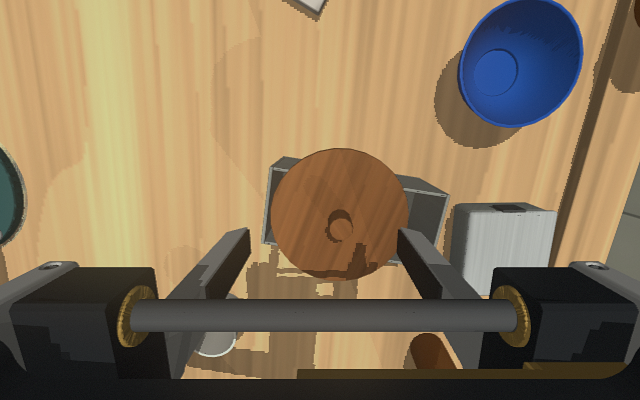

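The wrist view shows the knob at (340,230), between the fingers, which puts it near (0.564, 0.032).

Request:
move_arm(deltas=[0,0,0.028,-2.5,1.8,7,-1,0,0,0.028,-2.5,1.8,7,-1,0,0,0.028,-2.5,1.8,7,-1,0,0,0.028,-2.5,1.8,7,-1])

```text
time: 2.05
tool_pos: [0.5639, 0.0334, 0.1811]
ee_rot: [-3.141, -0.001, 1.621]
wrist_force: [0.1, -0.2, 0.2]
width: 0.0939
finger_force: 0.0
```

```bash
python3 -c "
from h import *
ob();go(.564,.0315,.13,1.62);print(robot.get_obs()['qvel'])"
```

```text
2.05 [0.5639 0.0334 0.1811] [-3.1411e+00 -7.0000e-04  1.6214e+00] [-0.04  0.13  1.38  0.    1.64 -0.09] F [ 0.1 -0.2  0.2] w 0.0939 0.0
turn [-0.001 -0.001  0.001] shift cm [-0.19  0.01  5.11]
[ 0.00077386 -0.02373743 -0.04463305 -0.00114803 -0.00120172 -0.00194564]
```

Request:
move_arm(deltas=[0,0,0,-0.2,0,3,-1,0,0,0,-0.2,0,5,-1,0,0,0,-0.2,0,5,-1,0,0,0,-0.2,0,5,1,0,0,0,-0.2,0,5,1,0,0,0,-0.2,0,5,1,0,0,0,-0.2,0,5,1,0,0,0,-0.2,0,5,1])

```text
time: 2.85
tool_pos: [0.5651, 0.03, 0.1313]
ee_rot: [3.141, -0.0, 1.62]
wrist_force: [-0.6, -0.6, -0.6]
width: 0.0576
finger_force: 0.0
```

Request:
move_arm(deltas=[0,0,0,0,0,0,1,0,0,0,0,0,0,1,0,0,0,0,0,0,1])

```text
time: 3.15
tool_pos: [0.5647, 0.0299, 0.1306]
ee_rot: [-3.141, -0.0, 1.62]
wrist_force: [0.3, 0.3, 0.3]
width: 0.0337
finger_force: 0.0
```

```bash
python3 -c "
from h import *
ob()"
```

```text
3.15 [0.5647 0.0299 0.1306] [-3.1414e+00 -2.0000e-04  1.6197e+00] [-0.05  0.15  1.45  0.    1.54 -0.1 ] F [0.3 0.3 0.3] w 0.0337 0.0
```

Request:
move_arm(deltas=[0,0,0,0,0,0,1,0,0,0,0,0,0,1,0,0,0,0,0,0,1,0,0,0,0,0,-1,1,0,0,0,0,0,-3,1,0,0,0,0,0,-5,1,0,0,0,0,0,-5,1,0,0,0,0,0,-5,1])

```text
time: 3.95
tool_pos: [0.565, 0.0299, 0.181]
ee_rot: [3.14, 0.0, 1.62]
wrist_force: [-0.1, 0.5, -2.0]
width: 0.0234
finger_force: 30.0
```

```bash
python3 - <<'E'
from h import *
ob();go(.35,.06,.18,1.62);go(.35,.06,.022,1.62)
s=snap('top');save(s,'top2.png');np.savez('top2.npz',p=pts(s),im=s['image'])
s=snap('side');np.savez('side2.npz',p=pts(s),im=s['image'])
s=snap('wrist');np.savez('w2.npz',p=pts(s),im=s['image'])
p=pts(s);print(p[200,330])
E
```

```text
3.95 [0.565  0.0299 0.181 ] [3.1404 0.     1.6198] [-0.05  0.13  1.38  0.    1.64 -0.1 ] F [-0.1  0.5 -2. ] w 0.0234 30.0
turn [ 0.001  0.    -0.   ] shift cm [  4.05 -21.33   0.07]
turn [ 0.001  0.    -0.   ] shift cm [  4.06 -21.35  15.87]
[0.56782614 0.05526072 0.17086632]
```

Request:
move_arm(deltas=[0,0,0,0.4,-2,0,1,0,0,0,1.2,-6,0,1,0,0,0,2,-10,0,1,0,0,0,2.8,-14,0,1,0,0,0,3.5,-18,0,1,0,0,0,4,-20.5,0,1,0,0,0,4.1,-21.3,0,1,0,0,0,4.1,-21.3,0,1])

```text
time: 4.9
tool_pos: [0.3495, 0.0605, 0.1803]
ee_rot: [3.141, 0.0, 1.62]
wrist_force: [0.6, -0.1, -1.1]
width: 0.0234
finger_force: 30.0
```

Request:
move_arm(deltas=[0,0,0,0,0,2,1,0,0,0,0,0,5,1,0,0,0,0,0,8,1,0,0,0,0,0,11,1,0,0,0,0,0,13.5,1,0,0,0,0,0,14.5,1,0,0,0,0,0,14.8,1,0,0,0,0,0,14.8,1])

```text
time: 5.7
tool_pos: [0.3509, 0.0604, 0.0331]
ee_rot: [3.141, -0.0, 1.62]
wrist_force: [0.3, 1.1, -1.6]
width: 0.0233
finger_force: 30.0
```

```bash
python3 -c "
from h import *
ob()"
```

```text
5.7 [0.3509 0.0604 0.0331] [ 3.1412 -0.      1.6196] [ 0.01 -0.26  2.04  0.    1.36 -0.04] F [ 0.3  1.1 -1.6] w 0.0233 30.0
```

Request:
move_arm(deltas=[0,0,0,0,0,0.5,1,0,0,0,0,0,0.9,1,0,0,0,0,0,1.1,1,0,0,0,0,0,1.1,1])

```text
time: 6.1
tool_pos: [0.3499, 0.0605, 0.0216]
ee_rot: [3.142, -0.0, 1.62]
wrist_force: [-0.4, -0.3, -1.4]
width: 0.0237
finger_force: 30.0
```

Request:
move_arm(deltas=[0,0,0,0,0,0.1,1,0,0,0,0,0,0.15,1,0,0,0,0,0,0.15,1])

```text
time: 6.4
tool_pos: [0.3502, 0.0605, 0.0205]
ee_rot: [3.141, -0.0, 1.62]
wrist_force: [0.0, -0.4, 1.0]
width: 0.0232
finger_force: 30.0
```

Contact felt, so I'll release and rise.

Request:
move_arm(deltas=[0,0,0,0,0,0,-1,0,0,0,0,0,0,-1,0,0,0,0,0,0,-1,0,0,0,0,0,0,-1,0,0,0,0,0,-1,-1,0,0,0,0,0,-5,-1,0,0,0,0,0,-10,-1,0,0,0,0,0,-15,-1])

```text
time: 7.2
tool_pos: [0.3494, 0.0605, 0.1722]
ee_rot: [-3.141, -0.0, 1.62]
wrist_force: [0.8, -0.3, 0.1]
width: 0.0838
finger_force: 0.0
```

```bash
python3 - <<'E'
from h import *
ob()
for n in('top2','side2','w2'):
    d=np.load(n+'.npz');p=d['p'];X,Y,Z=p[...,0],p[...,1],p[...,2];im=d['im']
    def rect(name,c,r,z0,z1):
        m=(abs(X-c[0])<r[0])&(abs(Y-c[1])<r[1])&(Z>z0)&(Z<z1);q=p[m]
        if len(q)<8: print(n,name,len(q));return
        (cx,cy),wh,a=cv2.minAreaRect((q[:,:2]*1000).astype(np.float32))
        print(n,name,len(q),np.round([cx,cy,*wh,a],1),'med',np.round(np.median(q,0)*1000,1))
    rect('rim',(.565,.03),(.13,.07),.1,.118)
    rect('stone',(.565,.03),(.11,.055),.018,.035)
    rect('floor',(.565,.03),(.09,.035),-.004,.012)
    rect('slab',(.453,.355),(.115,.115),.009,.025)
s=snap('top');save(s,'top3.png');np.savez('top3.npz',p=pts(s),im=s['image'])
p=pts(s);m=(abs(p[...,0]-.35)<.1)&(abs(p[...,1]-.06)<.1)&(p[...,2]>.006)&(p[...,2]<.02);print(np.nanmedian(p[m],0))
E
```

```text
7.2 [0.3494 0.0605 0.1722] [-3.1413e+00 -1.0000e-04  1.6198e+00] [ 0.01 -0.36  1.83  0.    1.67 -0.04] F [ 0.8 -0.3  0.1] w 0.0838 0.0
top2 rim 42 [583.4  22.7  88.9 198.5  89.1] med [675.9  31.2 109.9]
top2 stone 1
top2 floor 16 [487.   55.6  19.5   6.6   0.7] med [488.6  55.6   4. ]
top2 slab 2358 [454.8 361.  227.8 221.3   1.6] med [475.1 363.   15.8]
side2 rim 230 [579.9  23.4  94.1 201.4  85.6] med [560.4 -14.  107.1]
side2 stone 244 [578.2  24.5  95.3 199.8  86. ] med [553.8  -7.4  26.2]
side2 floor 43 [552.1  58.  184.1  60.5  21.7] med [479.4  38.6   1.7]
side2 slab 998 [476.  360.8 157.8 170.1  63.6] med [473.6 354.6  14.3]
w2 rim 1194 [581.   29.6  86.6 200.1  85. ] med [676.1  43.2 108.8]
w2 stone 16 [5.804e+02 7.250e+01 1.000e-01 1.886e+02 8.540e+01] med [668.4  65.4  28.4]
w2 floor 0
w2 slab 0
[0.36870116 0.09332426 0.01151861]
```

```bash
python3 - <<'E'
from h import *
d=np.load('top3.npz');p=d['p'];X,Y,Z=p[...,0],p[...,1],p[...,2]
def comp(name,m):
    m=cv2.morphologyEx(m.astype(np.uint8),cv2.MORPH_OPEN,np.ones((3,3)))
    n,l,st,_=cv2.connectedComponentsWithStats(m);
    if n<2: print(name,'none');return
    i=1+np.argmax(st[1:,4]);q=p[l==i]
    (cx,cy),wh,a=cv2.minAreaRect((q[:,:2]*1000).astype(np.float32))
    print(name,len(q),np.round([cx,cy,*wh,a],1),'med',np.round(np.median(q,0)*1000,1))
comp('slab',(abs(X-.453)<.15)&(abs(Y-.355)<.13)&(Z>.009)&(Z<.025))
comp('lid',(abs(X-.35)<.12)&(abs(Y-.06)<.1)&(Z>.007)&(Z<.02))
comp('stone',(abs(X-.58)<.1)&(abs(Y-.03)<.05)&(Z>.02)&(Z<.036))
comp('floor',(abs(X-.58)<.1)&(abs(Y-.03)<.05)&(Z>-.002)&(Z<.012))
m=(abs(X-.58)<.13)&(abs(Y-.03)<.07)&(Z>.1)&(Z<.118);q=p[m]
print('rim',len(q),cv2.minAreaRect((q[:,:2]*1000).astype(np.float32)),np.median(q[:,2]))
im=cv2.imread('pics/top3.png')
o=np.zeros((400,790,3),np.uint8)
o[:400,:390]=cv2.resize(im[150:250,293:390],(390,400),interpolation=cv2.INTER_CUBIC);o[:400,400:790]=cv2.resize(im[190:270,195:273],(390,400),interpolation=cv2.INTER_CUBIC)
cv2.imwrite('pics/crop3.png',o)
E
```

```text
slab 2286 [477.  364.5 150.4 170.3  65.3] med [477.  364.3  15.9]
lid 191 [374.3 112.8  70.9  45.1   0.6] med [367.5 112.5  12.7]
stone 433 [593.2  26.7  40.1 119.6  84.5] med [595.8  27.9  28.6]
floor 801 [581.1  26.9  80.1 192.8  85.5] med [562.1  28.    5.2]
rim 265 ((580.9181518554688, 27.521638870239258), (90.41645812988281, 200.1339874267578), 85.2677001953125) 0.11027311728243339
```

View pics/crop3.png

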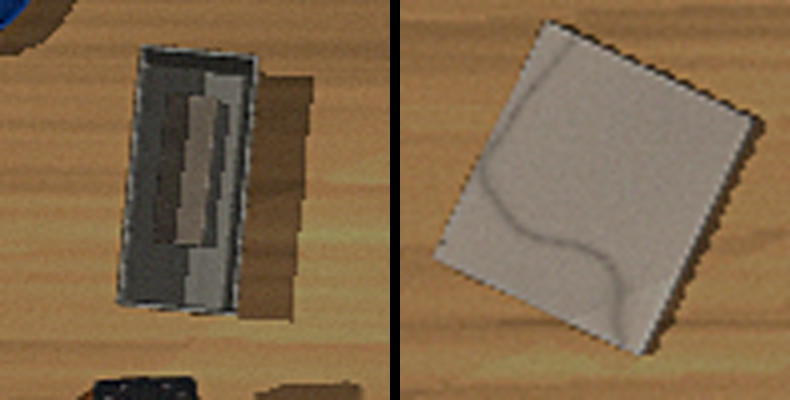

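The left crop shows the stone in the open tub, long sides along the tub's. The right crop shows the slab, centred near crop (597,185). Measured values:

| Item | Size (mm) | Centre (m) | Direction |
|---|---|---|---|
| Stone | 40×120 | (0.593, 0.027) | long axis −5.5° |
| Slab | 150×170 | (0.477, 0.3645) | x-axis 155° |

These match the given sizes. Next is the stand.

```bash
python3 - <<'E'
from h import *
s=snap('top');print(ray(s,478.6,241.4,.114));go(.443,-.396,.25,.354)
E
```

```text
[ 0.44275818 -0.39334816  0.114     ]
turn [ 0.014 -0.01   1.266] shift cm [-46.04   6.73  -7.  ]
```

Request:
move_arm(deltas=[0,0,0.07,-1,0,-7,-1,0,0,0.2,-6,1,-7,-1,0,0,0.35,-11,2,-7,-1,0,0,0.5,-16,2.5,-7,-1,0,0,0.65,-21,3,-7,-1,0,0,0.8,-26,4,-7,-1,0,0,0.95,-31,5,-7,-1,0,0,1.1,-36,5.5,-7,-1])

```text
time: 8.1
tool_pos: [0.4209, -0.2877, 0.24]
ee_rot: [-3.141, -0.001, 0.513]
wrist_force: [0.3, -0.1, 0.4]
width: 0.0939
finger_force: 0.0
```

Request:
move_arm(deltas=[0,0,0.12,-2,-5,0,-1,0,0,0.16,-3,-8,0,-1,0,0,0.16,-3,-8,0,-1,0,0,0.16,-3,-8,0,-1])

```text
time: 8.5
tool_pos: [0.3551, -0.2313, 0.2404]
ee_rot: [3.14, -0.001, 0.36]
wrist_force: [-0.3, -0.4, 1.1]
width: 0.094
finger_force: 0.0
```

```bash
python3 - <<'E'
from h import *
ob();go(.443,-.395,.25,.354)
s=snap('wrist');save(s,'w3.png');p=pts(s);X,Y,Z=p[...,0],p[...,1],p[...,2]
np.savez('w3.npz',p=p,im=s['image'])
E
```

```text
8.5 [ 0.3551 -0.2313  0.2404] [ 3.1404e+00 -7.0000e-04  3.6010e-01] [-0.71 -0.2   1.58  0.    1.77  0.5 ] F [-0.3 -0.4  1.1] w 0.094 0.0
turn [ 0.001 -0.001  0.006] shift cm [ 2.46 18.42 -0.93]
```

View pics/w3.png

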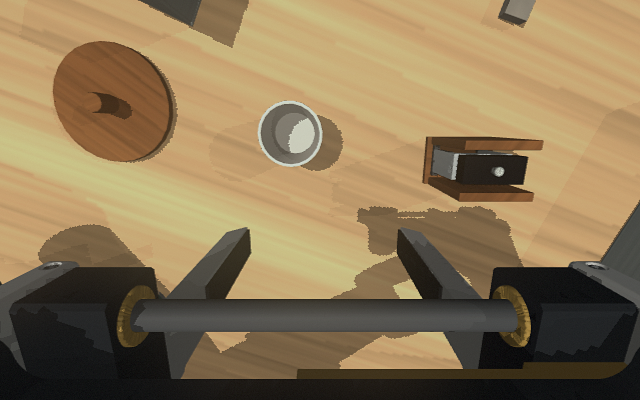

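The wrist view shows the gauge in the stand at about (490,167) with its rod at (499,172), and the lid lying flat on the counter. My second shift used stale axes, so I'll correct that now.

Request:
move_arm(deltas=[0,0,0.006,0.6,4,-1,-1,0,0,0.006,1.2,9,-1,-1,0,0,0.006,1.8,14,-1,-1,0,0,0.006,2.5,18.4,-1,-1,0,0,0.006,2.5,18.4,-1,-1,0,0,0.006,2.5,18.4,-1,-1])

```text
time: 9.15
tool_pos: [0.4436, -0.3951, 0.2487]
ee_rot: [-3.139, 0.001, 0.354]
wrist_force: [-0.9, -0.2, 1.0]
width: 0.094
finger_force: 0.0
```

```bash
python3 - <<'E'
from h import *
ob()
s=snap('wrist');save(s,'w4.png');p=pts(s);X,Y,Z=p[...,0],p[...,1],p[...,2];im=s['image'].astype(int)
red=im[...,0]-im[...,2]>20
near=np.hypot(X-.443,Y+.395)<.08
def comp(name,m,all=False):
    m=cv2.morphologyEx(m.astype(np.uint8),cv2.MORPH_OPEN,np.ones((3,3)))
    n,l,st,_=cv2.connectedComponentsWithStats(m)
    for i in range(1,n):
        if st[i,4]<40: continue
        q=p[l==i];(cx,cy),wh,a=cv2.minAreaRect((q[:,:2]*1000).astype(np.float32))
        print(name,len(q),np.round([cx,cy,*wh,a],1),'med',np.round(np.median(q,0)*1000,1))
comp('board',near&red&(Z>.1)&(Z<.116))
comp('bar',near&~red&(Z>.099)&(Z<.110))
comp('rod',near&~red&(Z>.111)&(Z<.12))
go(.443,-.395,.078,.354)
E
```

```text
9.15 [ 0.4436 -0.3951  0.2487] [-3.1391e+00  7.0000e-04  3.5370e-01] [-0.82  0.18  1.18  0.    1.78  0.39] F [-0.9 -0.2  1. ] w 0.094 0.0
board 730 [ 470.1 -386.3   10.    78.6   20.4] med [ 470.3 -386.2  107.5]
board 705 [ 419.2 -406.     9.8   79.    20.2] med [ 419.8 -405.7  107.4]
bar 703 [ 447.7 -402.6   29.    39.8   20.6] med [ 449.6 -406.8  105.6]
rod 71 [ 444.  -392.1    9.     8.7   20.4] med [ 444.  -391.7  113.7]
turn [-0.001 -0.     0.   ] shift cm [-0.06  0.06 17.21]
```

View pics/w4.png

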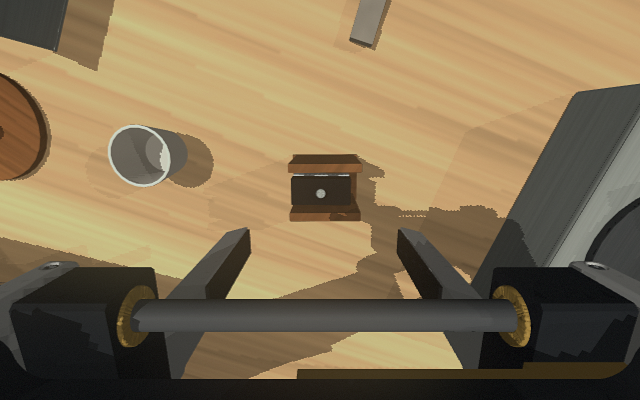

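The wrist view shows the gauge centred between the fingers, with its rod at (320,193), i.e. (0.444, −0.392). Descending to grip the bar's ends.

Request:
move_arm(deltas=[0,0,0,0.1,-0.2,3,-1,0,0,0,0.1,-0.2,7,-1,0,0,0,0.1,-0.2,11,-1,0,0,0,0.1,-0.2,14.5,-1,0,0,0,0.1,-0.2,16.5,-1,0,0,0,0.1,-0.2,17,-1,0,0,0,0.1,-0.2,17,-1,0,0,0,0.1,-0.2,17,1])

```text
time: 10.0
tool_pos: [0.4444, -0.3929, 0.083]
ee_rot: [3.137, -0.002, 0.354]
wrist_force: [-0.0, -0.1, 0.4]
width: 0.0888
finger_force: 0.0
```

Request:
move_arm(deltas=[0,0,0,0,0,0,1,0,0,0,0,0,0,1,0,0,0,0,0,0,1,0,0,0,0,0,0,1,0,0,0,0,0,0,1,0,0,0,0,0,0,1])

```text
time: 10.6
tool_pos: [0.4437, -0.3923, 0.0811]
ee_rot: [3.141, -0.001, 0.354]
wrist_force: [-1.6, 2.8, 5.9]
width: 0.0656
finger_force: 30.0
```

```bash
python3 -c "
from h import *
ob()"
```

```text
10.6 [ 0.4437 -0.3923  0.0811] [ 3.1414e+00 -7.0000e-04  3.5390e-01] [-0.82  0.23  1.45  0.    1.46  0.4 ] F [-1.6  2.8  5.9] w 0.0656 30.0
```

Request:
move_arm(deltas=[0,0,0,0,0,-1,1,0,0,0,0,0,-3,1,0,0,0,0,0,-6,1,0,0,0,0,0,-9,1,0,0,0,0,0,-12,1,0,0,0,0,0,-15,1,0,0,0,0,0,-17,1,0,0,0,0,0,-17,1])

```text
time: 11.4
tool_pos: [0.4442, -0.3936, 0.2528]
ee_rot: [3.137, -0.002, 0.354]
wrist_force: [0.6, -0.6, -5.2]
width: 0.066
finger_force: 30.0
```

```bash
python3 -c "
from h import *
ob();go(.42,.0,.25,.75);go(.477,.3645,.25,1.14)"
```

```text
11.4 [ 0.4442 -0.3936  0.2528] [ 3.1366e+00 -1.8000e-03  3.5360e-01] [-0.82  0.18  1.18 -0.    1.78  0.4 ] F [ 0.6 -0.6 -5.2] w 0.066 30.0
turn [ 0.005 -0.001 -0.396] shift cm [ 11.35 -37.76   0.11]
turn [ 0.005  0.    -0.786] shift cm [ 2.932e+01 -6.998e+01 -1.000e-02]
```

Request:
move_arm(deltas=[0,0,-0.02,0.6,-1.4,0,1,0,0,-0.06,1.9,-4.5,0,1,0,0,-0.1,3.5,-8.4,0,1,0,0,-0.15,5.2,-12.5,0,1,0,0,-0.2,6.9,-16.5,0,1,0,0,-0.24,8.6,-20.5,0,1,0,0,-0.28,10.3,-24.6,0,1,0,0,-0.33,12,-28.7,0,1])

```text
time: 12.2
tool_pos: [0.4547, -0.0787, 0.247]
ee_rot: [-3.137, 0.002, 0.687]
wrist_force: [0.3, 0.1, -5.3]
width: 0.0661
finger_force: 30.0
```

```bash
python3 -c "
from h import *
ob();go(.477,.3645,.25,1.14)"
```

```text
12.2 [ 0.4547 -0.0787  0.247 ] [-3.1368e+00  2.4000e-03  6.8660e-01] [-0.29 -0.11  1.49  0.    1.77  0.59] F [ 0.3  0.1 -5.3] w 0.0661 30.0
turn [-0.005  0.001 -0.453] shift cm [ 29.82 -32.86  -0.21]
```

Request:
move_arm(deltas=[0,0,-0.05,2.7,-3,0,1,0,0,-0.1,5.5,-6,0,1,0,0,-0.16,8.3,-9.2,0,1,0,0,-0.22,11.3,-12.4,0,1,0,0,-0.28,14.2,-15.6,0,1,0,0,-0.34,17.1,-18.8,0,1,0,0,-0.4,20,-22,0,1,0,0,-0.45,22.7,-25,0,1])

```text
time: 13.0
tool_pos: [0.4723, 0.2576, 0.2468]
ee_rot: [-3.137, 0.004, 1.138]
wrist_force: [-0.7, 0.8, -6.0]
width: 0.0654
finger_force: 30.0
```

```bash
python3 -c "
from h import *
ob();go(.477,.3645,.25,1.14)"
```

```text
13.0 [0.4723 0.2576 0.2468] [-3.1374  0.0039  1.1379] [0.39 0.06 1.32 0.   1.77 0.83] F [-0.7  0.8 -6. ] w 0.0654 30.0
turn [-0.004  0.004 -0.002] shift cm [ 9.9  -4.06 -0.34]
```

Request:
move_arm(deltas=[0,0,0,3.5,-1.5,0,1,0,0,0,7,-3,0,1,0,0,0,9.5,-3.9,0,1,0,0,0,9.5,-3.9,2,1,0,0,0,9.5,-3.9,6,1,0,0,0,9.5,-3.9,10,1,0,0,0,9.5,-3.9,12.5,1,0,0,0,9.5,-3.9,12.5,1])

```text
time: 13.8
tool_pos: [0.4737, 0.3556, 0.1161]
ee_rot: [-3.131, 0.015, 1.135]
wrist_force: [-0.2, 0.1, -6.6]
width: 0.0656
finger_force: 30.0
```

Request:
move_arm(deltas=[0,0,0,0,0,0,1])

```text
time: 13.9
tool_pos: [0.4779, 0.3578, 0.1233]
ee_rot: [-3.139, 0.003, 1.135]
wrist_force: [0.6, -1.2, -5.5]
width: 0.0656
finger_force: 30.0
```

```bash
python3 -c "
from h import *
ob();go(.477,.3645,.088,1.14)"
```

```text
13.9 [0.4779 0.3578 0.1233] [-3.139   0.0034  1.1346] [0.55 0.22 1.38 0.   1.54 0.98] F [ 0.6 -1.2 -5.5] w 0.0656 30.0
turn [-0.003  0.003 -0.005] shift cm [ 0.58 -0.35  3.53]
```

Request:
move_arm(deltas=[0,0,0,0.6,-0.3,0.5,1,0,0,0,0.6,-0.3,1.5,1,0,0,0,0.6,-0.3,2.3,1,0,0,0,0.6,-0.3,2.8,1,0,0,0,0.6,-0.3,3,1,0,0,0,0.6,-0.3,3,1])

```text
time: 14.5
tool_pos: [0.4791, 0.3647, 0.0948]
ee_rot: [-3.141, 0.001, 1.134]
wrist_force: [0.8, 0.2, -5.9]
width: 0.0657
finger_force: 30.0
```

```bash
python3 -c "
from h import *
ob();go(.477,.3645,.088,1.14)"
```

```text
14.5 [0.4791 0.3647 0.0948] [-3.1412e+00  5.0000e-04  1.1336e+00] [0.56 0.25 1.41 0.   1.49 0.99] F [ 0.8  0.2 -5.9] w 0.0657 30.0
turn [-0.     0.001 -0.006] shift cm [-0.11 -0.19  0.68]
```

Request:
move_arm(deltas=[0,0,0,-0.1,-0.2,0.3,1,0,0,0,-0.1,-0.2,0.45,1,0,0,0,-0.1,-0.2,0.55,1,0,0,0,-0.1,-0.2,0.55,1])

```text
time: 14.9
tool_pos: [0.4774, 0.3651, 0.0901]
ee_rot: [3.141, -0.001, 1.134]
wrist_force: [1.0, -0.1, -4.1]
width: 0.0662
finger_force: 30.0
```

Request:
move_arm(deltas=[0,0,0,0,0,0.1,1,0,0,0,0,0,0.1,1,0,0,0,0,0,0.1,1])

```text
time: 15.2
tool_pos: [0.4772, 0.3649, 0.0888]
ee_rot: [3.141, -0.0, 1.134]
wrist_force: [0.1, 1.0, -4.9]
width: 0.0659
finger_force: 30.0
```

Request:
move_arm(deltas=[0,0,0,0,0,0.1,1,0,0,0,0,0,0.1,1])

```text
time: 15.4
tool_pos: [0.4772, 0.3651, 0.0884]
ee_rot: [3.141, -0.001, 1.134]
wrist_force: [-0.8, -0.0, -1.6]
width: 0.0657
finger_force: 30.0
```

Request:
move_arm(deltas=[0,0,0,0,0,0.1,1,0,0,0,0,0,0.1,1])

```text
time: 15.6
tool_pos: [0.4774, 0.3654, 0.0883]
ee_rot: [3.141, -0.002, 1.134]
wrist_force: [-1.9, 0.4, 4.3]
width: 0.0657
finger_force: 30.0
```

Legs in firm contact. Releasing and rising.

Request:
move_arm(deltas=[0,0,0,0,0,0,-1,0,0,0,0,0,0,-1,0,0,0,0,0,0,-1,0,0,0,0,0,0,-1,0,0,0,0,0,0,-1])

```text
time: 16.1
tool_pos: [0.477, 0.3647, 0.0864]
ee_rot: [-3.141, 0.0, 1.134]
wrist_force: [-0.7, -1.1, 0.3]
width: 0.0939
finger_force: 0.0
```

Request:
move_arm(deltas=[0,0,0,0,0,-1,-1,0,0,0,0,0,-5,-1,0,0,0,0,0,-10,-1,0,0,0,0,0,-14,-1,0,0,0,0,0,-14,-1,0,0,0,0,0,-14,-1])

```text
time: 16.7
tool_pos: [0.4777, 0.3652, 0.2289]
ee_rot: [3.139, -0.003, 1.134]
wrist_force: [1.0, 0.5, -0.4]
width: 0.0941
finger_force: 0.0
```

```bash
python3 - <<'E'
from h import *
ob()
for n in('wrist','top'):
    s=snap(n);p=pts(s);X,Y,Z=p[...,0],p[...,1],p[...,2];save(s,n+'5.png');im=s['image'].astype(int)
    near=np.hypot(X-.477,Y-.3645)<.06
    def comp(name,m):
        m=cv2.morphologyEx(m.astype(np.uint8),cv2.MORPH_OPEN,np.ones((3,3)))
        k,l,st,_=cv2.connectedComponentsWithStats(m)
        for i in range(1,k):
            if st[i,4]<30: continue
            q=p[l==i];(cx,cy),wh,a=cv2.minAreaRect((q[:,:2]*1000).astype(np.float32))
            print(n,name,len(q),np.round([cx,cy,*wh,a],1),'med',np.round(np.median(q,0)*1000,1))
    comp('bar+',near&(Z>.105)&(Z<.126)); comp('rod',near&(Z>.117)&(Z<.128))
    m=(Z>.009)&(Z<.022)&(np.hypot(X-.477,Y-.3645)<.13);comp2=cv2.morphologyEx(m.astype(np.uint8),cv2.MORPH_OPEN,np.ones((5,5)))
    k,l,st,_=cv2.connectedComponentsWithStats(comp2);i=1+np.argmax(st[1:,4]);q=p[l==i]
    print(n,'slab',cv2.minAreaRect((q[:,:2]*1000).astype(np.float32)),np.median(q[:,2]))
go(.477,.365,.2,1.134+1.5708)
E
```

```text
16.7 [0.4777 0.3652 0.2289] [ 3.1394 -0.0035  1.1338] [0.56 0.2  1.2  0.   1.74 1.  ] F [ 1.   0.5 -0.4] w 0.0941 0.0
wrist bar+ 1916 [477.9 366.7  30.   65.7  65.3] med [478.7 367.5 112.6]
wrist rod 82 [478.1 366.1   9.4   8.9  64.8] med [478.  366.3 120.7]
wrist slab ((477.1273498535156, 364.134765625), (148.1781463623047, 170.73269653320312), 65.0165023803711) 0.014614485087665635
top bar+ 107 [483.5 358.2  20.   48.3  64.1] med [484.7 358.1 113.9]
top slab ((499.4893493652344, 303.8004150390625), (32.578033447265625, 72.747314453125), 56.07194519042969) 0.01584963249421656
turn [-3.000e-03  1.000e-03 -1.571e+00] shift cm [0.08 0.03 2.51]
```

View pics/wrist5.png

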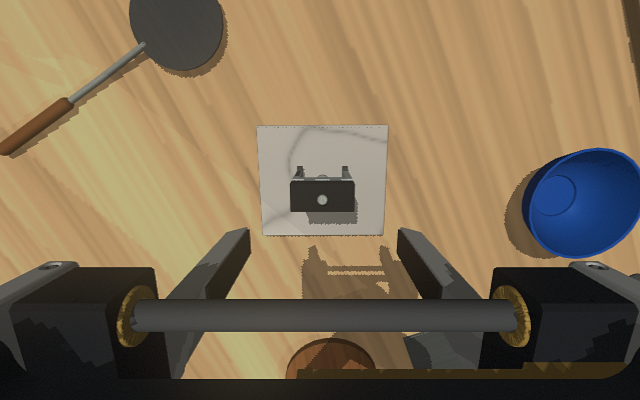

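The wrist view shows the gauge upright at (322,195) in the middle of the slab. It is within 2.5 mm of centre, and the rod height gives a zero reading. Now I'll turn 90° to regrip on the x faces.

Request:
move_arm(deltas=[0,0,-0.14,0,0,0,-1,0,0,-0.28,0,0,0,-1,0,0,-0.42,0,0,0,-1,0,0,-0.56,0,0,0,-1,0,0,-0.7,0,0,0,-1,0,0,-0.84,0,0,0,-1,0,0,-0.98,0,0,0,-1,0,0,-1.1,0,0,0,-1])

```text
time: 17.6
tool_pos: [0.4761, 0.3642, 0.2238]
ee_rot: [-3.136, -0.001, 2.239]
wrist_force: [-0.3, -0.0, -0.3]
width: 0.0937
finger_force: 0.0
```

Request:
move_arm(deltas=[0,0,-0.14,0,0,0,-1,0,0,-0.28,0,0,0,-1,0,0,-0.42,0,0,0,-1,0,0,-0.47,0,0,0,-1,0,0,-0.47,0,0,0,-1,0,0,-0.47,0,0,0,-1])

```text
time: 18.2
tool_pos: [0.4765, 0.3645, 0.2248]
ee_rot: [-3.139, -0.002, 2.703]
wrist_force: [-0.3, -0.2, 0.6]
width: 0.0939
finger_force: 0.0
```

```bash
python3 -c "
from h import *
ob();go(.4779,.3665,.086,2.709)"
```

```text
18.2 [0.4765 0.3645 0.2248] [-3.1388e+00 -1.9000e-03  2.7026e+00] [ 0.56  0.2   1.21  0.    1.74 -0.57] F [-0.3 -0.2  0.6] w 0.0939 0.0
turn [-0.003 -0.002 -0.006] shift cm [-0.07  0.28 13.88]
```

Request:
move_arm(deltas=[0,0,-0.006,-0.1,0.2,3,-1,0,0,-0.006,-0.1,0.2,7,-1,0,0,-0.006,-0.1,0.2,11,-1,0,0,-0.006,-0.1,0.2,13,-1,0,0,-0.006,-0.1,0.2,14,-1,0,0,-0.006,-0.1,0.2,14,-1,0,0,-0.006,-0.1,0.2,14,-1,0,0,-0.006,-0.1,0.2,14,1])

```text
time: 19.0
tool_pos: [0.48, 0.367, 0.0889]
ee_rot: [3.138, 0.002, 2.71]
wrist_force: [0.6, -0.6, -0.5]
width: 0.0891
finger_force: 0.0
```

Request:
move_arm(deltas=[0,0,0,0,0,0,1,0,0,0,0,0,0,1,0,0,0,0,0,0,1,0,0,0,0,0,0,1,0,0,0,0,0,0,1,0,0,0,0,0,0,1,0,0,0,0,0,0,1,0,0,0,0,0,0,1])

```text
time: 19.8
tool_pos: [0.4788, 0.3661, 0.0866]
ee_rot: [-3.141, -0.0, 2.71]
wrist_force: [-0.0, -0.1, 0.2]
width: 0.0299
finger_force: 30.0
```

Request:
move_arm(deltas=[0,0,0,0,0,0,1,0,0,0,0,0,0,1,0,0,0,0,0,0,1])

```text
time: 20.1
tool_pos: [0.4788, 0.3661, 0.0866]
ee_rot: [-3.141, -0.0, 2.71]
wrist_force: [0.7, -0.2, 0.5]
width: 0.03
finger_force: 30.0
```

Request:
move_arm(deltas=[0,0,0,0,0,-1,1,0,0,0,0,0,-3,1,0,0,0,0,0,-6,1,0,0,0,0,0,-9,1,0,0,0,0,0,-12,1,0,0,0,0,0,-15,1,0,0,0,0,0,-16,1,0,0,0,0,0,-16,1])

```text
time: 20.9
tool_pos: [0.4793, 0.3666, 0.2481]
ee_rot: [3.139, 0.001, 2.71]
wrist_force: [-0.0, 0.1, -6.5]
width: 0.03
finger_force: 30.0
```

```bash
python3 -c "
from h import *
ob();go(.593,.027,.25,1.484)"
```

```text
20.9 [0.4793 0.3666 0.2481] [3.1392e+00 1.4000e-03 2.7099e+00] [ 0.56  0.2   1.16  0.    1.78 -0.58] F [-0.   0.1 -6.5] w 0.03 30.0
turn [ 0.003 -0.     1.226] shift cm [-24.54 -26.08  -0.22]
```

Request:
move_arm(deltas=[0,0,0.05,-1.4,-1.5,0,1,0,0,0.17,-3.8,-4,0,1,0,0,0.31,-6.6,-7,0,1,0,0,0.45,-9.4,-10,0,1,0,0,0.59,-12.2,-13,0,1,0,0,0.73,-15,-16,0,1,0,0,0.87,-18,-19,0,1,0,0,1,-20.7,-22,0,1])

```text
time: 21.7
tool_pos: [0.574, 0.078, 0.2431]
ee_rot: [-3.136, -0.001, 1.704]
wrist_force: [0.8, 1.2, -5.5]
width: 0.0301
finger_force: 30.0
```

```bash
python3 -c "
from h import *
ob();go(.593,.027,.25,1.484)"
```

```text
21.7 [0.574  0.078  0.2431] [-3.1362e+00 -6.0000e-04  1.7042e+00] [ 0.04  0.15  1.22  0.    1.77 -0.1 ] F [ 0.8  1.2 -5.5] w 0.0301 30.0
turn [-0.005 -0.     0.22 ] shift cm [-5.31  1.2  -0.7 ]
```

Request:
move_arm(deltas=[0,0,0.1,-2,0.6,0,1,0,0,0.2,-4,1.1,0,1,0,0,0.22,-4.4,1.1,0,1,0,0,0.22,-4.4,1.1,0,1,0,0,0.22,-4.4,1.1,0,1])

```text
time: 22.2
tool_pos: [0.5909, 0.0387, 0.2453]
ee_rot: [-3.139, -0.001, 1.492]
wrist_force: [-0.5, -0.4, -6.4]
width: 0.0299
finger_force: 30.0
```

```bash
python3 - <<'E'
from h import *
ob();go(.593,.027,.25,1.484)
s=snap('wrist');save(s,'w6.png');p=pts(s);X,Y,Z=p[...,0],p[...,1],p[...,2]
def rect(name,m):
    q=p[m];print(name,len(q),[np.round(v,1) for v in cv2.minAreaRect((q[:,:2]*1000).astype(np.float32))],np.median(q,0)) if len(q)>5 else print(name,0)
near=np.hypot(X-.593,Y-.027)<.06
def big(m):
    k,l,st,_=cv2.connectedComponentsWithStats(cv2.morphologyEx(m.astype(np.uint8),cv2.MORPH_OPEN,np.ones((3,3))));return l==1+np.argmax(st[1:,4])
rect('rim',(abs(X-.58)<.13)&(abs(Y-.03)<.07)&(Z>.1)&(Z<.117))
rect('rodbar',big(near&(Z>.24)&(Z<.30)))
rect('stone',big((abs(X-.58)<.1)&(abs(Y-.03)<.05)&(Z>.02)&(Z<.036)))
E
```

```text
22.2 [0.5909 0.0387 0.2453] [-3.1388e+00 -8.0000e-04  1.4918e+00] [-0.03  0.18  1.19  0.    1.78  0.05] F [-0.5 -0.4 -6.4] w 0.0299 30.0
turn [-0.003 -0.001  0.008] shift cm [-1.15  0.3  -0.48]
rim 2173 [array([580.9,  27.8]), array([ 90.2, 200.5]), np.float64(85.1)] [0.57758337 0.04913489 0.10892781]
rodbar 7997 [array([592.1,  43.6]), array([60.3, 54.1]), np.float64(85.2)] [0.59253524 0.0472138  0.27137664]
stone 624 [array([637.8,  22. ]), array([40.6, 31.9]), np.float64(86.0)] [0.63901543 0.02461588 0.02766647]
```

View pics/w6.png

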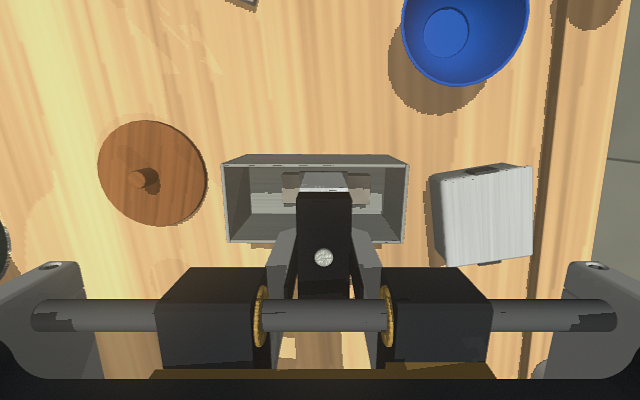

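The wrist view shows the held gauge with its rod at (324,258), above the tub, whose centre lies near (315,200). The stone shows on either side of the bar. Tub and stone agree with the earlier fix.

```bash
python3 - <<'E'
from h import *
s=snap('wrist');o=robot.get_obs();z=o['tool_pos'][2]-.0716+.1;r=ray(s,324,257.5,z);p=pts(s)
C=R.from_euler('xyz',o['ee_rot']);print(z,C.inv().apply(r-o['tool_pos'])*1000,C.inv().apply(np.nanmedian(p[254:262,321:328].reshape(-1,3),0)-o['tool_pos'])*1000)
ob();go(.593,.0258,.25,1.485)
E
```

```text
0.27464223318390135 [  2.13654478   0.90133077 -28.39978699] [  1.60546124   0.91570723 -27.42564797]
22.3 [0.5913 0.0389 0.2462] [-3.1407e+00 -5.0000e-04  1.4921e+00] [-0.03  0.18  1.19  0.    1.78  0.05] F [-0.2  0.9 -5.6] w 0.0299 30.0
turn [-0.001 -0.     0.007] shift cm [-1.29  0.28 -0.38]
```

Request:
move_arm(deltas=[0,0,0.007,-1.3,0.2,0,1,0,0,0.007,-1.3,0.2,1,1,0,0,0.007,-1.3,0.2,3,1,0,0,0.007,-1.3,0.2,5,1,0,0,0.007,-1.3,0.2,5.5,1,0,0,0.007,-1.3,0.2,5.5,1,0,0,0.007,-1.3,0.2,5.5,1])

```text
time: 23.0
tool_pos: [0.5931, 0.0246, 0.1926]
ee_rot: [3.14, -0.0, 1.483]
wrist_force: [0.5, 0.4, -4.9]
width: 0.03
finger_force: 30.0
```

```bash
python3 -c "
from h import *
ob();go(.593,.0253,.0756,1.485)"
```

```text
23.0 [0.5931 0.0246 0.1926] [ 3.1400e+00 -2.0000e-04  1.4828e+00] [-0.05  0.19  1.29  0.    1.67  0.03] F [ 0.5  0.4 -4.9] w 0.03 30.0
turn [ 0.002 -0.    -0.002] shift cm [ 0.07 -0.04 11.7 ]
```

Request:
move_arm(deltas=[0,0,0,0.1,0,1,1,0,0,0,0.1,0,2.5,1,0,0,0,0.1,0,4,1,0,0,0,0.1,0,5.5,1,0,0,0,0.1,0,7,1,0,0,0,0.1,0,7.8,1,0,0,0,0.1,0,8,1,0,0,0,0.1,0,8,1])

```text
time: 23.8
tool_pos: [0.5928, 0.0256, 0.1114]
ee_rot: [-3.141, -0.0, 1.483]
wrist_force: [-0.1, -1.5, -5.2]
width: 0.0297
finger_force: 30.0
```

```bash
python3 -c "
from h import *
ob();go(.593,.0253,.0756,1.485)"
```

```text
23.8 [0.5928 0.0256 0.1114] [-3.1412e+00 -1.0000e-04  1.4827e+00] [-0.05  0.22  1.41  0.    1.51  0.04] F [-0.1 -1.5 -5.2] w 0.0297 30.0
turn [-0.    -0.    -0.002] shift cm [-0.03  0.03  3.58]
```

Request:
move_arm(deltas=[0,0,0,0,0,0.4,1,0,0,0,0,0,0.8,1,0,0,0,0,0,1.2,1,0,0,0,0,0,1.2,1])

```text
time: 24.2
tool_pos: [0.593, 0.0256, 0.0996]
ee_rot: [3.141, -0.0, 1.483]
wrist_force: [1.1, -0.3, -3.7]
width: 0.0296
finger_force: 30.0
```

Request:
move_arm(deltas=[0,0,0,0,0,0.4,1,0,0,0,0,0,0.8,1,0,0,0,0,0,1.2,1,0,0,0,0,0,1.4,1,0,0,0,0,0,1.4,1])

```text
time: 24.7
tool_pos: [0.5928, 0.0256, 0.0853]
ee_rot: [-3.141, -0.0, 1.483]
wrist_force: [0.1, -1.0, -3.0]
width: 0.0295
finger_force: 30.0
```

Request:
move_arm(deltas=[0,0,0,0,0,0.3,1,0,0,0,0,0,0.5,1,0,0,0,0,0,0.6,1,0,0,0,0,0,0.6,1])

```text
time: 25.1
tool_pos: [0.5928, 0.0256, 0.0795]
ee_rot: [3.142, -0.0, 1.483]
wrist_force: [0.1, -1.0, -3.4]
width: 0.0296
finger_force: 30.0
```

Request:
move_arm(deltas=[0,0,0,0,0,0.15,1,0,0,0,0,0,0.25,1,0,0,0,0,0,0.25,1])

```text
time: 25.4
tool_pos: [0.5928, 0.0256, 0.077]
ee_rot: [3.142, -0.0, 1.483]
wrist_force: [0.4, 0.8, -2.9]
width: 0.0298
finger_force: 30.0
```

Request:
move_arm(deltas=[0,0,0,0,0,0.1,1,0,0,0,0,0,0.1,1])

```text
time: 25.6
tool_pos: [0.5928, 0.0256, 0.0761]
ee_rot: [3.142, -0.0, 1.483]
wrist_force: [0.9, -0.1, -3.3]
width: 0.03
finger_force: 30.0
```

Request:
move_arm(deltas=[0,0,0,0,0,0.1,1,0,0,0,0,0,0.1,1])

```text
time: 25.8
tool_pos: [0.5928, 0.0256, 0.0756]
ee_rot: [3.141, -0.0, 1.483]
wrist_force: [-0.7, -0.7, -1.2]
width: 0.03
finger_force: 30.0
```

Request:
move_arm(deltas=[0,0,0,0,0,0.1,1,0,0,0,0,0,0.1,1])

```text
time: 26.0
tool_pos: [0.5928, 0.0256, 0.0756]
ee_rot: [3.141, 0.0, 1.483]
wrist_force: [-3.0, 0.1, 4.5]
width: 0.0297
finger_force: 30.0
```

Legs are on the tub floor. Releasing.

Request:
move_arm(deltas=[0,0,0,0,0,0,-1,0,0,0,0,0,0,-1,0,0,0,0,0,0,-1,0,0,0,0,0,0,-1,0,0,0,0,0,0,-1,0,0,0,0,0,0,-1,0,0,0,0,0,0,-1])

```text
time: 26.7
tool_pos: [0.5928, 0.0256, 0.0741]
ee_rot: [-3.142, -0.0, 1.483]
wrist_force: [0.1, -0.0, -0.7]
width: 0.0821
finger_force: 0.0
```

Request:
move_arm(deltas=[0,0,0,0,0,-1,-1,0,0,0,0,0,-4,-1,0,0,0,0,0,-8,-1,0,0,0,0,0,-12,-1,0,0,0,0,0,-16,-1,0,0,0,0,0,-18,-1,0,0,0,0,0,-18,-1])

```text
time: 27.4
tool_pos: [0.5945, 0.0256, 0.26]
ee_rot: [3.132, -0.0, 1.483]
wrist_force: [0.2, -0.2, -0.1]
width: 0.0939
finger_force: 0.0
```

```bash
python3 - <<'E'
from h import *
ob()
s=snap('wrist');save(s,'w7.png');p=pts(s);X,Y,Z=p[...,0],p[...,1],p[...,2]
near=np.hypot(X-.593,Y-.027)<.05
def rect(name,m):
    k,l,st,_=cv2.connectedComponentsWithStats(cv2.morphologyEx(m.astype(np.uint8),cv2.MORPH_OPEN,np.ones((3,3))))
    for i in range(1,k):
        if st[i,4]>30:
            q=p[l==i];print(name,len(q),[np.round(v,1) for v in cv2.minAreaRect((q[:,:2]*1000).astype(np.float32))],np.median(q,0))
rect('bar',near&(Z>.094)&(Z<.108));rect('rod',near&(Z>.122)&(Z<.15))
rect('stone',(abs(X-.58)<.1)&(abs(Y-.03)<.05)&(Z>.02)&(Z<.036))
E
```

```text
27.4 [0.5945 0.0256 0.26  ] [ 3.1315e+00 -5.0000e-04  1.4829e+00] [-0.05  0.18  1.16  0.    1.79  0.04] F [ 0.2 -0.2 -0.1] w 0.0939 0.0
bar 1378 [array([593.8,  27.5]), array([66. , 29.5]), np.float64(85.0)] [0.59412477 0.03088787 0.10166204]
bar 173 [array([590. , -14.5]), array([ 1.4, 53.8]), np.float64(85.2)] [ 0.59068135 -0.01456713  0.10120818]
rod 71 [array([593.3,  27.7]), array([9.1, 8.4]), np.float64(85.0)] [0.59394387 0.02754609 0.13357592]
stone 91 [array([486.1,  47.5]), array([41.5,  1. ]), np.float64(85.2)] [0.48640378 0.04798603 0.02911187]
stone 874 [array([554.6,  30.4]), array([39.1, 41.7]), np.float64(84.5)] [0.55496676 0.0311221  0.02757882]
stone 859 [array([632.8,  22.3]), array([40.2, 40.9]), np.float64(85.4)] [0.63238087 0.02288042 0.02762479]
stone 180 [array([502.8,  -3.7]), array([27.5, 62.7]), np.float64(55.6)] [ 0.49376956 -0.00673285  0.02884503]
stone 99 [array([632.4, -18. ]), array([ 0.9, 46.5]), np.float64(85.4)] [ 0.63219288 -0.01794529  0.02744487]
```

View pics/w7.png

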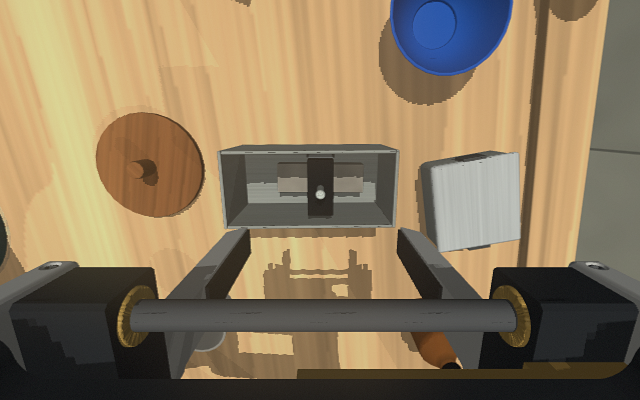

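The wrist view shows the gauge upright astride the stone, with its rod at (320,195). The rod top is at z = 0.1336 against 0.134 expected, so it reads 24 mm, and it sits within 1.5 mm of the stone's middle. Handing in.

```bash
python3 -c "
from h import *
print(robot.close_job())"
```

```text
the job is handed in; nothing more can be done
None
```

I handed the job in after about 27 s: the lid lies flat on the counter, the gauge was zero-checked let go within 3 mm of the slab's middle, and it now stands free astride the stone, reading about 24 mm at its middle.

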